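# Set the drag of a solder reel with its stop collar

## Robot

A 7-joint arm with a two-finger parallel gripper is mounted at the origin on a cart in front of the work surface, level with it; the furniture and walls round the work are solid. World frame = base frame: x ahead of the robot, y to its left, z up, the work surface at z = 0. Lengths are in m, angles in rad, forces in N, time in s.
With the tool pointing down it reaches from about 0.4 to 0.9 m from the base axis. Payload 5.5 kg.
Tool frame: the origin (TCP) lies midway between the tips of the shut fingers; the grasp point (between the pads) lies 19 mm behind it (manip.grip_depth is the distance from the TCP to the grasp point, in m); z points along the fingers, y is the line along which they close (so a half turn about z gives the same grasp; the last joint's range is limited). The gripper opens to 92 mm and grips with 3 to 60 N. Pads are 19 mm wide; open, the fingers measure 130 mm over their backs; the gripper's body (75 mm by 190 mm) begins 47 mm behind the grasp point.
Start: joints at [-0.981, 0.501, -0.427, 1.55, 0.221, 1.138, -0.21], TCP at [0.209, 0.616, 0.227] pointing down, gripper open.
Joint ranges: [-2.88, 2.88], [-0.31, 2.03], [-1.54, 1.56], [0.2, 2.42], [-1.41, 4.55], [0.19, 2.02], [-2.57, 2.57]. Speed limits (rad/s): [2.57, 2.57, 3.14, 3.14, 3.14, 3.14, 3.14].

## Interface

Orientations are given as a unit quaternion [x, y, z, w].
In Python, from bench import manip, effector, viewer gives the robot as it stands. Calls block until the motion is done:
- manip.move_pose(position, orientation): joint-space move of the TCP to a pose.
- manip.servo_line(position, ori=None, vel=0.15): straight line of the TCP; ori=None keeps the orientation; vel is the mean speed in m/s.
- manip.movej(angles): joint-space move.
- effector.open_jaws() and effector.close(f_grip=None): open the fingers fully, or close them until they stop; f_grip is the grip in N (None keeps the last).
- manip.sleep(seconds).
- manip.solve_ik(position, orientation): joint angles nearest the present ones, or None.
- viewer.get_image(name): name is "side" or "top" or "wrist"; returns the picture (480x640x3 uint8, red, green, blue); there is no depth.
- viewer.get_calibration(name): a dict with "vfov" (degrees; the focal length in pixels is half the picture's height over the tangent of half this angle, whatever the lens; pixels are square), "cx", "cy" (the principal point, pixels), "eye" and "attitude" of the camera in the world. Camera axes: x right, y down, z forward; pixel columns grow to the right and rows downward; lengths in m; the calibration is good to about 2 mm. A picture is of the moment at which its call begins: read the wrist's pose just before it. get_calibration takes no time and is no camera call; for the wrist camera it gives the pose at the moment of the call.
A pose or a line that the arm cannot do raises manip.PlanningError and nothing moves.
- manip.hand_in(): hands the job in; it is judged then, once.
Readings, each from a call of its own:
- manip.current_clock(): time.
- manip.current_q(): joint angles.
- manip.current_joint_velocities(): joint speeds.
- manip.current_tau(): joint torques, N m.
- manip.current_tool_pos(): TCP position.
- manip.current_tcp_rot(): TCP orientation.
- manip.current_force(): force on the tool from outside, world axes, zero at the start.
- manip.current_wrist_torque(): the same for the moment, N m.
- manip.current_finger_gap(): finger opening in m.
- manip.current_gripper_force(): force on a finger pad.
Only numpy, scipy, OpenCV 4.12 (cv2) and the standard library are available. Lean on these libraries where they do the work, as an engineer would, in place of code of your own. Each camera call takes 0.05 s, during which the arm holds its last target. There are 200 camera calls.

## Task

The solder reel sits slack on its spindle. Loosen the thumb screw of the stop collar, slide the collar along the rod up to the reel and on until it presses the reel on the spring brake with about 5 N (over the collar's own drag; never 10 N or more), and then tighten the screw again. Do not force the collar along while it is locked, and leave the things lying around alone.

Things in the scene. Friction and masses are not known exactly. Their poses are not given: they have to be found in the camera images.
- spindle: reel spindle fixed to the bench: grey base plate 70 x 270 x 10 mm, an aluminium post (30 x 18 mm, top 90 mm above the bench) near each end, a 12 mm steel rod between them with its axis 75 mm above the bench. Origin under the centre of the plate; y runs along the rod towards the brake (at the robot's left), z up. Its place and yaw vary.
- collar: stop collar: dark steel ring, 36 mm diameter, 16 mm wide along the rod, at the right of the reel. Origin at its centre on the rod axis, y as the spindle's. It is parked 80 mm to the right (-y) of the spindle's middle, where the tight screw locks it in a recess of the rod. Unlocked, it slides on its friction lining: about 9 N of drag, and it stays where it is left.
- wing (a point): centre of the upright black wing of the thumb screw, above the collar's centre and about 122 mm above the bench: 9 mm thick (point x), 30 mm long (point y), 26 mm tall, on a thin neck. Its underside is 109 mm above the bench, the top of the reel 102 mm: fingertips that grip it should stay above 104 mm.
- screw (a joint): turn of the thumb screw (rad): 0 = tight against its stop (wing along the rod), grows counter-clockwise seen from above to a stop at 1.5. Starts between 0 and 0.12. Its tip leaves the recess at about 0.6, from 0.8 the collar is quite unlocked; turned back below 0.2 it is tight. Turning takes about 0.15 N m; it stays where it is left.
- reel: light grey solder reel, 54 mm diameter, 35 mm long, on the rod between collar and brake. Origin at the centre of its right-hand face (the one the collar comes against), on the rod axis; its z runs along the rod towards the brake. It slides along the rod with about 0.5 N of drag until its other face meets the brake disc.
- brake_post (a point): top of the post at the brake end (left), 90 mm above the bench. The brake: a 40 mm steel disc on the rod in front of this post, with a coil spring behind it (linear, 2 N per mm, no preload, 8 mm travel). Where the disc stands differs each time and is not measured: collar, reel and disc just touch with the collar's centre 4 to 32 mm along spindle y. It has to be felt.
- cutters: bystander: side cutters with red sleeves, 154 x 48 x 14 mm, loose, lying behind the spindle
- tape: bystander: small green and yellow pocket tape measure, 54 x 63 x 27 mm, loose, behind the spindle
- coil: bystander: loose steel wire coil, 83 x 31 x 31 mm, lying to the right of the spindle

How it is judged:
By the outcome, as a careful person would: the job done as asked, in the order asked, and still so for the second after the job is handed in, with the robot touching nothing.
It also fails if it takes over 61 s, if anything falls off the work surface, if the arm or the gripper's body presses on something with over 40 N, if the wrist force passes 120 N, or if a joint passes its speed limit or range.

## Working session

There is one attempt and no reset: what is moved stays moved. The work goes in short steps, each a Python script; the robot and the scene stay as the last script left them, time stands still between calls to the robot, and variables do not carry over. Pictures are saved under pics/ and viewed, at most 10 in all, crops included, and the job is handed in when it is done.

```bash
mkdir -p pics; ls; python3 - <<'E'
from bench import manip, effector, viewer
import cv2
for n in ("top","side"):
    c=viewer.get_calibration(n); print(n,c)
    cv2.imwrite(f"pics/{n}0.png",viewer.get_image(n)[:,:,::-1])
print(manip.current_clock(), manip.current_tcp_rot(), manip.grip_depth)
E
```

```text
pics
top {'vfov': 53.171945437723195, 'cx': 317.0056918079752, 'cy': 238.2962821011612, 'eye': array([0.43966653, 0.01753372, 0.93902585]), 'attitude': array([ 0.70839023, -0.70101607,  0.06551848, -0.04966964])}
side {'vfov': 54.36296478445893, 'cx': 324.2298887603667, 'cy': 230.71092873632088, 'eye': array([ 0.42771488, -0.73289786,  0.4398429 ]), 'attitude': array([ 0.83222366, -0.0640712 ,  0.05818371, -0.54764342])}
0.1 [ 1.62656830e-01  9.86682288e-01 -8.89038729e-04 -1.69552782e-04] 0.0188
```

View pics/top0.png

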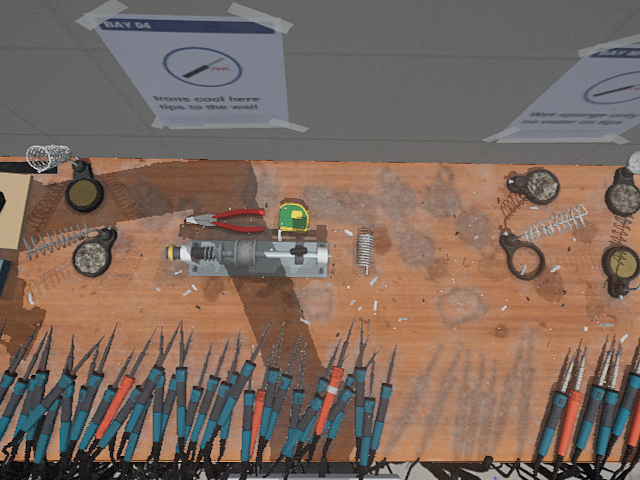

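View pics/side0.png

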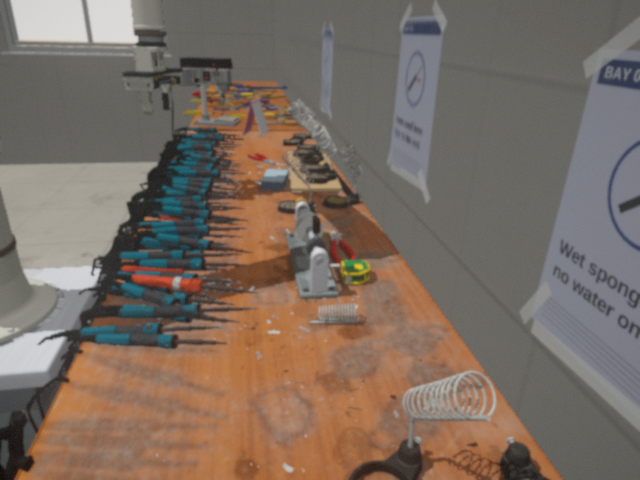

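The top view shows the spindle at about (165-330, 240-278), the collar and wing near (298, 253), the brake at the left. I'll enlarge that area.

```bash
cat > h.py <<'E'
import numpy as np
from scipy.spatial.transform import Rotation as R
from bench import manip, effector, viewer
def ray(c,u,v,z):
    f=240/np.tan(np.radians(c["vfov"])/2)
    d=R.from_quat(c["attitude"]).apply([(u-c["cx"])/f,(v-c["cy"])/f,1])
    return c["eye"]+d*(z-c["eye"][2])/d[2]
E
python3 - <<'E'
import cv2
a=cv2.imread("pics/top0.png")[200:300,150:340]
cv2.imwrite("pics/top_c.png",cv2.resize(a,None,fx=4.2,fy=4.2,interpolation=cv2.INTER_CUBIC))
E
```

```text
(no output)
```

View pics/top_c.png

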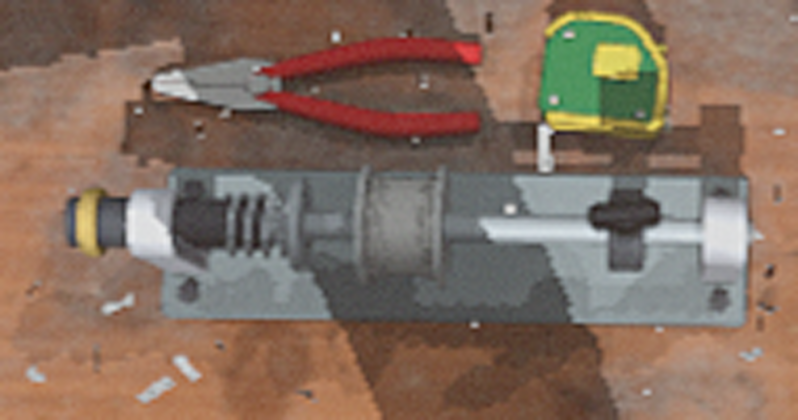

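```bash
python3 - <<'E'
from h import *
c=viewer.get_calibration("top")
for n,x,y,z in [("wing",624,211,.13),("collar",627,235,.093),("postR",724,236,.09),("postL",150,231,.09),("c1",175,172,.01),("c2",748,178,.01),("c3",747,325,.01),("c4",163,318,.01),("reelface",443,220,.102),("disc",300,222,.09),("tapeTop",605,72,.027)]:
    print(n,ray(c,x/4.2+150,y/4.2+200,z).round(4))
w=viewer.get_calibration("wrist"); print(w, manip.current_tool_pos())
E
```

```text
wing [0.5519 0.0311 0.13  ]
collar [0.5468 0.0303 0.093 ]
postR [ 0.5473 -0.0108  0.09  ]
postL [0.5466 0.2316 0.09  ]
c1 [0.5844 0.2417 0.01  ]
c2 [ 0.5848 -0.0245  0.01  ]
c3 [ 0.5161 -0.0244  0.01  ]
c4 [0.5165 0.2437 0.01  ]
reelface [0.5511 0.1071 0.102 ]
disc [0.5512 0.1687 0.09  ]
tapeTop [0.6309 0.0426 0.027 ]
{'vfov': 70.5118008833714, 'cx': 322.3916391018534, 'cy': 236.56921860292172, 'eye': array([0.14484879, 0.63746271, 0.38298775]), 'attitude': array([0.80592999, 0.57850808, 0.07266337, 0.10259285])} [0.20851171 0.61496401 0.22575521]
```

```bash
cat >> h.py <<'E'
def quat(th):  # tool down, tool y at angle th from world x
    a=(th+np.pi/2)/2; return np.array([np.cos(a),np.sin(a),0,0])
def st(t=""):
    print(t,round(manip.current_clock(),2),manip.current_tool_pos().round(4),"F",np.round(manip.current_force(),2),"M",np.round(manip.current_wrist_torque(),2),"gap",round(manip.current_finger_gap(),4))
E
python3 - <<'E'
from h import *
import cv2
for th in (0,np.pi):
    for dt in (-.1,0,1.2):
        print(th,dt,manip.solve_ik([.551,.03,.108],quat(th+dt)))
manip.move_pose([.551,.03,.2],quat(0)); st()
c=viewer.get_calibration("wrist"); print(c)
cv2.imwrite("pics/w1.png",viewer.get_image("wrist")[:,:,::-1])
E
```

```text
0 -0.1 [-0.18125272  0.44436579  0.09713242  1.91152995 -0.05881692  0.78839339
 -0.15201339]
0 0 [-0.17043169  0.44405398  0.08367169  1.91114506 -0.05064582  0.78839319
 -0.05912222]
0 1.2 [-0.00689222  0.44700752 -0.11940912  1.90530056  0.0723131   0.79337223
  1.03456707]
3.141592653589793 -0.1 [-0.99712164  0.95926901  1.35253952  1.93588654 -1.03649491  1.19116067
 -2.47704355]
3.141592653589793 0 [-0.99712164  0.95926901  1.35253952  1.93588654 -1.03649491  1.19116067
 -2.37704355]
3.141592653589793 1.2 [-0.78674855  0.61729247  0.90648999  1.93094161 -0.62073845  0.90035162
 -1.50458572]
 2.52 [0.551  0.0317 0.2   ] F [ 1.44 -0.29 -0.34] M [-0.11  0.12  0.07] gap 0.0918
{'vfov': 70.5118008833714, 'cx': 322.3916391018534, 'cy': 236.56921860292172, 'eye': array([0.5505062 , 0.09920581, 0.35719985]), 'attitude': array([ 9.92084249e-01,  1.77799660e-03, -3.93376171e-05,  1.25561458e-01])}
```

View pics/w1.png

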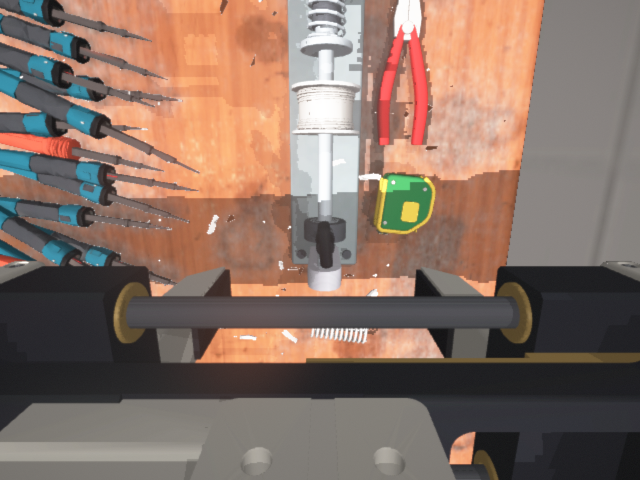

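The close view shows the wing at about (325, 222–268), the rod along columns 323–327, the reel at (325, 107). I'll enlarge the collar.

```bash
python3 - <<'E'
import cv2
a=cv2.imread("pics/w1.png")[200:300,270:380]
cv2.imwrite("pics/w1c.png",cv2.resize(a,None,fx=6,fy=6,interpolation=cv2.INTER_CUBIC))
E
```

```text
(no output)
```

View pics/w1c.png

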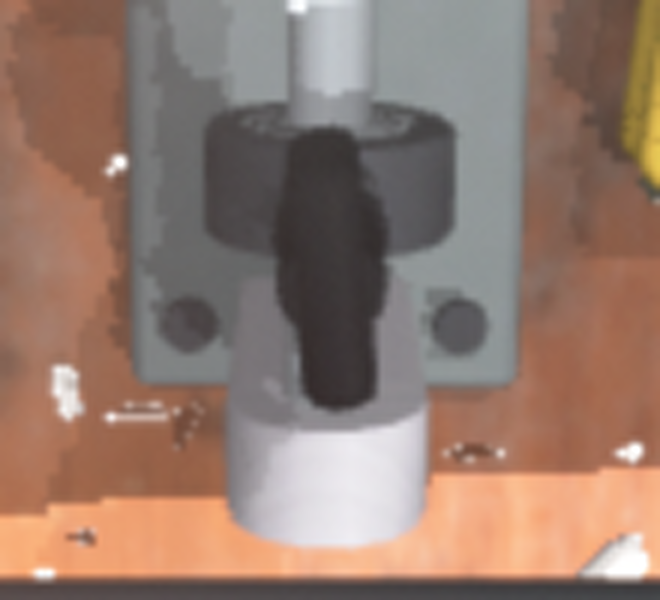

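```bash
python3 - <<'E'
from h import *
c=viewer.get_calibration("wrist")
for n,x,y,z in [("-y end",340,408,.135),("+y end",324,130,.109),("collar far face top",330,106,.093),("collar L",205,130,.075),("collar R",457,130,.075),("rod",333,20,.075),("post",330,400,.09),("plateL",140,380,.01),("plateR",516,380,.01)]:
    print(n,ray(c,x/6+270,y/6+200,z).round(4))
for u,v in ((321,265),(323,222),(326.5,150),(326,75)): print("rod",ray(c,u,v,.081).round(4))
E
```

```text
-y end [0.5536 0.0194 0.135 ]
+y end [0.5518 0.0467 0.109 ]
collar far face top [0.5526 0.0466 0.093 ]
collar L [0.5351 0.0395 0.075 ]
collar R [0.5707 0.0396 0.075 ]
rod [0.5531 0.0552 0.075 ]
post [0.5529 0.0045 0.09  ]
plateL [ 0.5194 -0.0202  0.01  ]
plateR [ 0.5869 -0.0199  0.01  ]
rod [0.5495 0.0028 0.081 ]
rod [0.5511 0.0405 0.081 ]
rod [0.5536 0.0985 0.081 ]
rod [0.5529 0.1528 0.081 ]
```

```bash
python3 - <<'E'
from h import *
manip.servo_line([.5525,.032,.108],quat(.06),vel=.08); st("down")
manip.sleep(.3); st()
effector.close(25); st("closed"); manip.sleep(.3); st(); print(manip.current_gripper_force(), manip.current_q().round(3))
E
```

```text
down 3.87 [0.553  0.032  0.1086] F [-0.13  0.02 -0.26] M [-0.1   0.06 -0.06] gap 0.0917
 4.17 [0.5527 0.032  0.1083] F [ 0.56  1.   -0.25] M [-0.09  0.02  0.02] gap 0.0922
closed 5.47 [0.5528 0.0321 0.109 ] F [-2.15 -0.27  7.81] M [-0.08  0.5   0.13] gap 0.0088
 5.78 [0.5528 0.0321 0.109 ] F [-1.26  0.17  6.8 ] M [-0.13  0.51  0.08] gap 0.0094
40.905766412615776 [-0.167  0.445  0.075  1.906 -0.046  0.791 -0.007]
```

```bash
python3 - <<'E'
from h import *
for th in (.3,.6,.9,1.15):
    manip.servo_line([.5527,.0321,.1088],quat(th),vel=.1); st(th)
    print(R.from_quat(manip.current_tcp_rot()).apply([0,1,0]).round(3))
E
```

```text
0.3 6.17 [0.5529 0.0321 0.1092] F [-1.91  0.1   5.02] M [-0.03  0.4   0.08] gap 0.0085
[0.956 0.292 0.   ]
0.6 6.62 [0.5529 0.0322 0.1092] F [-2.22  0.56  5.69] M [-0.    0.44  0.14] gap 0.0093
[0.827 0.563 0.   ]
0.9 7.07 [0.5529 0.0322 0.1092] F [-0.92 -0.01  6.29] M [0.02 0.34 0.1 ] gap 0.0088
[0.623 0.782 0.   ]
1.15 7.47 [0.5529 0.0323 0.1092] F [-0.77  0.78  5.76] M [0.05 0.28 0.13] gap 0.0087
[0.411 0.912 0.   ]
```

```bash
python3 - <<'E'
from h import *
y=.0323
for d in (.003,.003,.014,.02,.015):
    y+=d; manip.servo_line([.5527,y,.1088],quat(1.15),vel=.04); st()
F=[]
for i in range(8): manip.sleep(.03); F.append(manip.current_force())
print(np.mean(F,0),np.std(F,0))
E
```

```text
7.72 [0.5529 0.0331 0.1092] F [-0.9  -4.22  5.74] M [-1.03  0.32  0.22] gap 0.009
 7.97 [0.5529 0.0349 0.1092] F [-1.19 -5.99  5.83] M [-1.57  0.37  0.18] gap 0.0091
 8.47 [0.553  0.0489 0.1092] F [-0.27 -6.95  6.42] M [-1.51  0.25  0.01] gap 0.009
 9.12 [0.5531 0.0688 0.1092] F [-0.52 -6.23  6.14] M [-1.55  0.28  0.08] gap 0.0091
 9.64 [0.5531 0.0839 0.1092] F [-1.11 -7.15  6.44] M [-1.55  0.3   0.1 ] gap 0.009
[-1.15162444 -6.50067972  6.59266118] [0.50264415 0.73659129 0.40172888]
```

```bash
cat >> h.py <<'E'
def avg(n=10,dt=.02):
    F=[];P=[];M=[]
    for i in range(n): manip.sleep(dt); F.append(manip.current_force()); P.append(manip.current_tool_pos()); M.append(manip.current_wrist_torque())
    return np.mean(F,0),np.mean(P,0),np.mean(M,0)
def step(y,th=1.15,vel=.02):
    manip.servo_line([.5527,y,.1088],quat(th),vel=vel)
    F,P,M=avg(); print(f"t{manip.current_clock():.2f} cmd {y:.4f} y {P[1]:.5f} lag {1e3*(y-P[1]):.2f} Fy {F[1]:.2f} Fx {F[0]:.2f} Mx {M[0]:.3f}"); return F,P,M
E
python3 - <<'E'
from h import *
for y in (.0923,.0973): step(y,vel=.04)
y=.1093; F,P,M=step(y,vel=.04); lag=[y-P[1]]
while y<.152:
    y+=.001; F,P,M=step(y); l=y-P[1]
    if len(lag)>2 and l-np.median(lag)>.0009: break
    lag.append(l)
print(np.median(lag))
E
```

```text
t10.35 cmd 0.0923 y 0.08863 lag 3.67 Fy -6.93 Fx -1.01 Mx -1.652
t10.79 cmd 0.0973 y 0.09359 lag 3.71 Fy -7.28 Fx -1.27 Mx -1.667
t11.41 cmd 0.1093 y 0.10576 lag 3.54 Fy -6.79 Fx -0.87 Mx -1.594
t11.82 cmd 0.1103 y 0.10608 lag 4.22 Fy -8.08 Fx -0.94 Mx -1.883
t12.24 cmd 0.1113 y 0.10674 lag 4.56 Fy -8.69 Fx -1.52 Mx -2.021
t12.66 cmd 0.1123 y 0.10762 lag 4.68 Fy -8.81 Fx -1.08 Mx -2.064
t13.07 cmd 0.1133 y 0.10859 lag 4.71 Fy -8.77 Fx -1.00 Mx -2.105
t13.49 cmd 0.1143 y 0.10959 lag 4.71 Fy -9.08 Fx -1.20 Mx -2.083
t13.91 cmd 0.1153 y 0.11058 lag 4.72 Fy -9.08 Fx -0.97 Mx -2.092
t14.32 cmd 0.1163 y 0.11157 lag 4.73 Fy -8.98 Fx -1.14 Mx -2.087
t14.74 cmd 0.1173 y 0.11258 lag 4.72 Fy -9.08 Fx -1.24 Mx -2.076
t15.16 cmd 0.1183 y 0.11359 lag 4.71 Fy -8.79 Fx -1.08 Mx -2.076
t15.57 cmd 0.1193 y 0.11460 lag 4.70 Fy -8.90 Fx -1.20 Mx -2.081
t15.99 cmd 0.1203 y 0.11558 lag 4.72 Fy -8.89 Fx -1.12 Mx -2.086
t16.41 cmd 0.1213 y 0.11658 lag 4.72 Fy -9.10 Fx -0.98 Mx -2.077
t16.82 cmd 0.1223 y 0.11758 lag 4.72 Fy -9.02 Fx -1.06 Mx -2.078
t17.24 cmd 0.1233 y 0.11859 lag 4.71 Fy -9.18 Fx -1.41 Mx -2.090
t17.66 cmd 0.1243 y 0.11958 lag 4.72 Fy -9.22 Fx -1.02 Mx -2.092
t18.07 cmd 0.1253 y 0.12058 lag 4.72 Fy -8.90 Fx -1.24 Mx -2.103
t18.49 cmd 0.1263 y 0.12158 lag 4.72 Fy -8.96 Fx -0.86 Mx -2.061
t18.91 cmd 0.1273 y 0.12259 lag 4.71 Fy -9.08 Fx -1.20 Mx -2.071
t19.32 cmd 0.1283 y 0.12358 lag 4.72 Fy -9.15 Fx -0.90 Mx -2.080
t19.74 cmd 0.1293 y 0.12458 lag 4.72 Fy -9.09 Fx -1.44 Mx -2.076
t20.16 cmd 0.1303 y 0.12559 lag 4.71 Fy -9.06 Fx -1.23 Mx -2.083
t20.57 cmd 0.1313 y 0.12659 lag 4.71 Fy -8.97 Fx -1.09 Mx -2.088
t20.99 cmd 0.1323 y 0.12757 lag 4.73 Fy -9.06 Fx -1.10 Mx -2.087
t21.41 cmd 0.1333 y 0.12823 lag 5.07 Fy -9.66 Fx -1.26 Mx -2.210
t21.82 cmd 0.1343 y 0.12875 lag 5.55 Fy -10.64 Fx -1.51 Mx -2.432
t22.24 cmd 0.1353 y 0.12926 lag 6.04 Fy -11.27 Fx -1.33 Mx -2.636
0.004715879610291129
```

```bash
python3 - <<'E'
from h import *
for y in (.1363,.1371): F,P,M=step(y)
while P[1]<.13025 and -F[1]<14.6: y+=min(.0006,max(2*(.13036-P[1]),.0002)); F,P,M=step(y)
print("relax")
for y in (y-.002,P[1]+.0026): F,P,M=step(y)
for th in (.9,.6,.35,.2,.1): step(y,th,.05)
st(); print(R.from_quat(manip.current_tcp_rot()).apply([0,1,0]).round(3))
E
```

```text
t22.66 cmd 0.1363 y 0.12976 lag 6.54 Fy -12.30 Fx -1.72 Mx -2.856
t23.07 cmd 0.1371 y 0.13010 lag 7.00 Fy -12.84 Fx -1.61 Mx -3.035
t23.49 cmd 0.1376 y 0.13028 lag 7.34 Fy -13.58 Fx -1.78 Mx -3.189
relax
t23.91 cmd 0.1356 y 0.13015 lag 5.47 Fy -10.29 Fx -1.49 Mx -2.394
t24.36 cmd 0.1329 y 0.12998 lag 2.91 Fy -5.73 Fx -0.73 Mx -1.311
t24.93 cmd 0.1329 y 0.12995 lag 2.93 Fy -5.67 Fx -0.85 Mx -1.348
t25.54 cmd 0.1329 y 0.12991 lag 2.98 Fy -5.88 Fx -0.56 Mx -1.377
t26.11 cmd 0.1329 y 0.12988 lag 3.00 Fy -5.74 Fx -0.75 Mx -1.401
t26.57 cmd 0.1329 y 0.12987 lag 3.01 Fy -6.00 Fx -1.05 Mx -1.432
t26.99 cmd 0.1329 y 0.12988 lag 3.00 Fy -6.02 Fx -0.94 Mx -1.416
 26.99 [0.5532 0.1299 0.1092] F [-1.28 -5.55  6.37] M [-1.39  0.26 -0.12] gap 0.0089
[0.996 0.095 0.   ]
```

```bash
python3 - <<'E'
from h import *
y=.1329
for th in (.05,0.,-.03):
    F,P,M=step(y,th,.05); print(M[2])
    if abs(M[2])>.8: break
step(P[1],th)
effector.open_jaws(); st("open")
p=manip.current_tool_pos(); manip.servo_line([p[0],p[1],.2],vel=.1); 
manip.servo_line([p[0],p[1]-.01,.2],quat(0)); st()
import cv2; cv2.imwrite("pics/w2.png",viewer.get_image("wrist")[:,:,::-1])
E
```

```text
t27.41 cmd 0.1329 y 0.12988 lag 3.02 Fy -6.16 Fx -1.21 Mx -1.455
-0.036999475426585285
t27.82 cmd 0.1329 y 0.12988 lag 3.02 Fy -6.18 Fx -1.28 Mx -1.463
0.02001715961479573
t28.24 cmd 0.1329 y 0.12991 lag 2.99 Fy -6.08 Fx -1.01 Mx -1.507
0.36620038825037265
t28.71 cmd 0.1299 y 0.12969 lag 0.22 Fy -1.29 Fx -0.50 Mx -0.373
open 30.07 [0.5527 0.1299 0.1088] F [0.28 0.76 1.04] M [-0.1   0.1   0.01] gap 0.0917
 31.38 [0.5524 0.1191 0.1993] F [ 1.02 -0.62  0.94] M [-0.16  0.04 -0.03] gap 0.0917
```

View pics/w2.png

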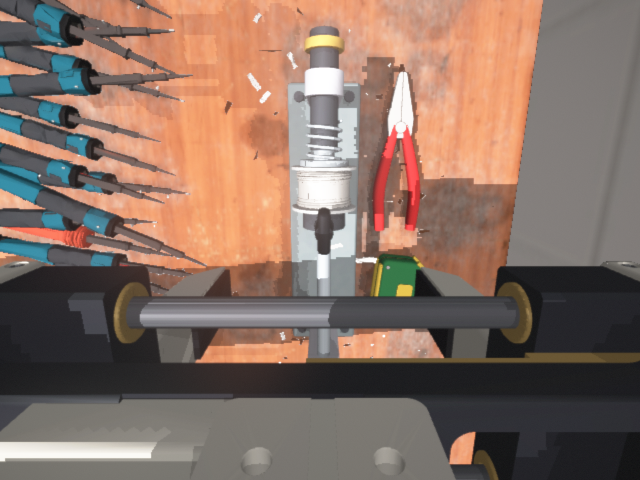

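The wing at (324, 230) lies along the rod. The collar is against the reel, and the reel is against the brake disc at (323, 165). The moment rose at the screw's stop, so it is tight.

```bash
python3 -c "
from bench import manip
print(manip.hand_in())"
```

```text
the job is handed in; nothing more can be done
None
```

The job is handed in at about 31 s on the robot's clock: the collar was unlocked, slid up to press the reel on the brake with an estimated 4.5–5 N, and its screw turned back tight against the stop.

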